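Stand the last gallery spindle and poise the cap rail over all three for gluing

TASK

This little spindle gallery is about to be glued up: take the tall spindle from the drilled stand, stand it fully home and upright in the empty socket of the lower rail, and let go of it. Then fetch the cap rail from the bench, carry it over everything in between without ever touching the spindles with it, and stop with it level and lined up over the three spindles, its underside about a centimetre above their tips, so that I can brush glue on them. Finish while still holding the cap rail hovering there; the short spindle and the glue bottle must be left where they are.

Things in the scene. Friction and masses are not known exactly. Their poses are not given: they have to be found in the camera images.
- spindle_a: tall spindle identical to spindle_c (origin at its foot shoulder, tip 107 mm above it), already standing in socket_0.
- spindle_b: tall spindle identical to spindle_c (origin at its foot shoulder, tip 107 mm above it), already standing in socket_1.
- spindle_c: the missing tall turned spindle, pale wood, 123 mm long, 30 g, upright and loose in the drilled stand. Origin: centre of the underside of its foot shoulder (22 mm wide), at 40 mm on the stand's top; z up. Below: tenon 12 mm wide, 16 mm long, tapered end. Above: bulb 21 mm wide, bead at 52-55 mm, plain neck 16 mm wide from 57 to 95 mm (grip there), top tenon 12 mm wide, tip at 107 mm.
- short_spindle: a spare of another pattern: same turning but visibly shorter, 90 mm over all, its top tip 74 mm above its shoulder (origin as for the tall ones). It stands in the other hole of the drilled stand, 64 mm from spindle_c, on either side of it; stays there.
- stand: drilled stand for turned parts: a pale plywood block 56 x 120 x 40 mm, fixed to the bench, with two holes (14 mm wide, 22 mm deep) 64 mm apart along its y axis, in its top. Origin: centre of its underside on the bench.
- lower_rail: lower rail of the gallery: reddish-brown bar with round ends, 38 mm wide (x), 252 long (y), 22 thick, three sockets in its top 70 mm apart. It is glued on a pale shelf board (110 x 270 x 18 mm, from 40 mm before to 70 mm behind the rail's centre line) held fast between two low cleats. Origin: centre of the rail's underside; its top is 22 mm above it, 40 mm above the bench.
- socket_0 (a point): centre of the mouth of the rail's right-hand socket (towards -y), on the rail's top; 14 mm wide and 22 mm deep; holds spindle_a.
- socket_1 (a point): centre of the mouth of the rail's middle socket, alike; holds spindle_b.
- socket_2 (a point): centre of the mouth of the rail's left-hand socket (towards +y), alike; empty at the start, the missing spindle belongs here.
- cap_rail: cap rail of the gallery: loose reddish-brown bar with round ends, 34 mm wide (x), 240 long (y), 24 thick, 0.11 to 0.23 kg, lying right way up. Origin: centre of its underside, z up. In the underside are three blind sockets 14 mm wide, 14 deep, at y = -70, 0, +70 mm, matching the spindle tips; it may go either way round.
- glue_bottle: glue bottle standing on the bench between the cap rail and the gallery, white, 34 mm in diameter, 133 mm tall with its nozzle. Origin: centre of its underside. Not to be disturbed.
Things that resemble listed ones, but are neither listed nor needed, are in the scene too. Leave any green or red look-alike of the spindle_c alone.

How it is judged:
By the outcome, as a careful person would: the job done as asked, in the order asked, and still so for the second after the job is handed in, while the arm keeps its last pose, push and grip.
It also fails if it takes over 64 s, if anything falls off the work surface, if the arm or the gripper's body presses on something with over 40 N, if the wrist force passes 120 N, or if a joint passes its speed limit or range.

ROBOT

A 6-joint arm with a two-finger parallel gripper is mounted at the origin on a cart in front of the work surface, level with it; the furniture and walls round the work are solid. World frame = base frame: x ahead of the robot, y to its left, z up, the work surface at z = 0. Lengths are in m, angles in rad, forces in N, time in s.
With the tool pointing down it reaches from about 0.35 to 0.975 m from the base axis. Payload 4.9 kg.
Tool frame: the origin (TCP) lies midway between the tips of the shut fingers; the grasp point (between the pads) lies 19 mm behind it; z points along the fingers, y is the line along which they close (so a half turn about z gives the same grasp; the last joint's range is limited). The gripper opens to 85 mm and grips with 20 to 120 N. Pads are 22 mm wide; open, the fingers measure 114 mm over their backs; the gripper's body (76 mm by 85 mm) begins 54 mm behind the grasp point. The pads swing forward as they close: fully open they stand 13 mm farther back than shut.
Start: joints at [1.186, 0.053, 1.613, -0, 1.476, -0.119], TCP at [0.164, 0.603, 0.198] pointing down, gripper open.
Joint ranges: [-3.01, 3.01], [-1.01, 2.22], [0.06, 2.58], [-1.02, 4.17], [0.09, 2.62], [-3.14, 3.14]. Speed limits (rad/s): [2.57, 2.57, 3.14, 3.14, 3.14, 3.14].

INTERFACE

Orientations are given as a unit quaternion [w, x, y, z].
In Python, from plant import manip gives the robot as it stands.
- The arm moves only by the tool move_arm, never from a script. Its argument "increments" is one flat list of numbers, 5 for each row, row after row: the shift along the tool's x, y, z in mm, then the turn about the tool's z in rad, then the opening, from 0 (shut) to 1 (fully open). In form: [tx, ty, tz, spin, jaw, tx, ty, tz, spin, jaw, ...]. A call has 1 to 8 rows; each row shifts and turns the commanded pose from where the row before left it, along the tool's axes as they then stand; what a row does not reach is not made up. A row lasts 1/12 s, in which the tool goes at most 41.7 mm and 7.16 degrees, less where a joint would pass 70% of its speed; a pose out of reach is approached as far as the arm can. A call with a gripper value outside its range is refused whole. The fingers move at their own pace and stop on an object; the grip force is fixed at half the most. Time passes only in rows, so rows that do not move let the fingers close. It gives the time, the measured TCP pose, the force, the opening and the grip force at its end, in the units of the state.
- manip.state(): the state, without advancing time (a new reading comes with each control period).
- manip.grab_frame(name): name is "scene" or "top"; returns a dict with "image" (420x560x3 uint8, blue, green, red), "fov_y" (degrees; the focal length in pixels is half the picture's height over the tangent of half this angle, whatever the lens; pixels are square), "cx", "cy" (the principal point, pixels), "eye" and "rotation" of the camera in the world. Camera axes: x right, y down, z forward; pixel columns grow to the right and rows downward; lengths in m; the calibration is good to about 2 mm. A picture is of the moment at which its call begins. There is no depth.
- manip.job_done(): hands the job in; it is judged then, once.
The state is a dict: "time": time; "joint_pos": joint angles; "joint_vel": joint speeds; "joint_efforts": joint torques, N m; "tool_pos": TCP position; "tool_rot": TCP orientation; "contact_force": force on the tool from outside, world axes, zero at the start; "ft_torque": the same for the moment, N m; "gripper_width": opening from 0.0 (shut) to 1.0 (fully open); "grasp_force": force on a finger pad.
Only numpy, scipy, OpenCV 4.12 (cv2) and the standard library are available. Lean on these libraries where they do the work, as an engineer would, in place of code of your own. Each camera call takes 0.05 s, during which the arm holds its last target. There are 200 camera calls.

## Working session

There is one attempt and no reset: what is moved stays moved. The work goes in short steps, Python scripts to look and compute and a tool call to move; the robot and the scene stay as the last step left them, time stands still between calls to the robot, and variables do not carry over. Pictures are saved under pics/ and viewed, at most 10 in all, crops included, and the job is handed in when it is done.

Besides the shell and the picture viewer there is one more tool, called after "Emit:" as name(argument=value, ...) on one line, values as JSON. move_arm: Moves the arm, as the interface text tells. Its arguments: {"type":"object","properties":{"increments":{"type":"array"}},"required":["increments"]}

```bash
ls; mkdir -p pics
python3 - <<'E'
from plant import manip
import cv2,json,numpy as np
for n in ("scene","top"):
    f=manip.grab_frame(n); cv2.imwrite(f"pics/{n}0.png",f["image"])
    np.savez(f"{n}0.npz",**f)
    print({k:np.round(v,4).tolist() for k,v in f.items() if k!="image"})
print(manip.state())
E
```

```text
pics
{'fov_y': 52.1583, 'cx': 281.5211, 'cy': 216.4296, 'eye': [0.1385, 0.2839, 0.718], 'rotation': [0.1311, -0.3838, 0.8649, -0.2959]}
{'fov_y': 51.7209, 'cx': 281.4721, 'cy': 202.3336, 'eye': [0.396, -0.0375, 1.0701], 'rotation': [0.0525, -0.6974, 0.7125, -0.0563]}
{'time': 0.1, 'joint_pos': array([ 1.18599618e+00,  5.33008378e-02,  1.61413886e+00,  2.97941886e-07,
        1.47602355e+00, -1.19029750e-01]), 'joint_vel': array([ 9.42388200e-04, -1.61513889e-03, -3.16380055e-03, -6.47107102e-04,
       -5.01847426e-05, -8.43719195e-04]), 'joint_efforts': array([ 9.20437060e-05, -3.94894624e+01, -3.71366680e+01, -9.41829262e-05,
        3.84327941e-03,  4.70478994e-05]), 'tool_pos': array([0.16393906, 0.60246825, 0.19639048]), 'tool_rot': array([-2.33274327e-04,  1.32494408e-01,  9.91183312e-01, -9.05737579e-04]), 'contact_force': array([-0.0812543 , -0.25011045,  0.65306184]), 'ft_torque': array([ 0.01913779,  0.02560499, -0.034146  ]), 'grasp_force': 0.0, 'gripper_width': 1.0023157716409838}
```

View pics/scene0.png

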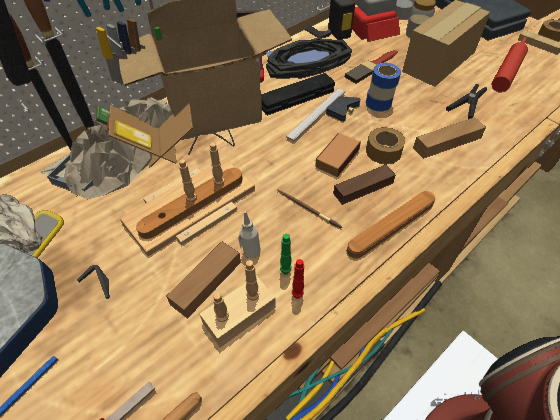

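View pics/top0.png

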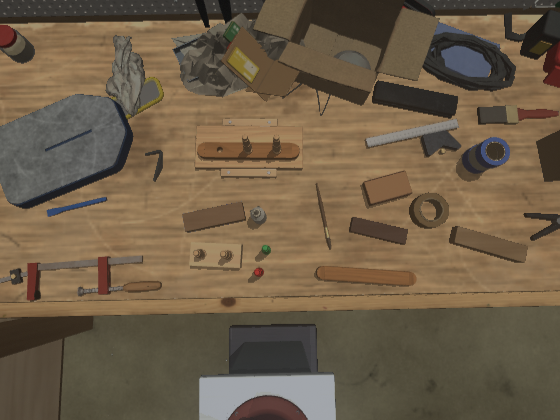

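```bash
cat > h.py <<'E'
import numpy as np, cv2
from scipy.spatial.transform import Rotation as R
def cam(f):
    q=np.array(f["rotation"],float); 
    M=R.from_quat(np.r_[q[1:],q[0]]).as_matrix() if q.size==4 else q
    fl=f["image"].shape[0]/2/np.tan(np.radians(float(f["fov_y"]))/2)
    return M,fl,np.array(f["eye"],float),float(f["cx"]),float(f["cy"])
def ray(f,u,v):
    M,fl,e,cx,cy=cam(f); return e,M@np.array([(u-cx)/fl,(v-cy)/fl,1.])
def onz(f,u,v,z):
    e,d=ray(f,u,v); return e+d*(z-e[2])/d[2]
def proj(f,p):
    M,fl,e,cx,cy=cam(f); c=M.T@(np.array(p)-e); return np.array([cx+fl*c[0]/c[2],cy+fl*c[1]/c[2]])
def tri(f1,p1,f2,p2):
    A=[];b=[]
    for f,p in((f1,p1),(f2,p2)):
        e,d=ray(f,*p); d=d/np.linalg.norm(d); P=np.eye(3)-np.outer(d,d); A.append(P);b.append(P@e)
    return np.linalg.lstsq(np.vstack(A),np.hstack(b),rcond=None)[0]
def grab(n,save=None):
    from plant import manip
    f=manip.grab_frame(n)
    if save: np.savez(save,**f)
    return f
E
python3 - <<'E'
from h import *
T=dict(np.load("top0.npz"));S=dict(np.load("scene0.npz"))
for n,p in (("spA tip",(276,138)),("spB tip",(246,138))): print(n,onz(T,*p,.147))
print(onz(S,214,146,.147),onz(S,184,162,.147),"sock2",onz(T,220,149,.04),onz(S,162,214,.04))
print(tri(T,(246,138),S,(184,162)),tri(T,(224,254),S,(251,262)))
# cap rail mask
for f,n,box in((T,"T",(305,255,425,295)),(S,"S",(340,185,445,262)),(T,"Trail",(190,140,305,162))):
    x0,y0,x1,y1=box; im=f["image"][y0:y1,x0:x1]; hsv=cv2.cvtColor(im,cv2.COLOR_BGR2HSV)
    c=hsv[(y1-y0)//2,(x1-x0)//2]; print(n,c,hsv[2,2])
t=cv2.resize(T["image"][110:290,180:320],None,fx=3.3,fy=3.3,interpolation=cv2.INTER_CUBIC)
s=cv2.resize(S["image"][135:345,115:300],None,fx=2.8,fy=2.8,interpolation=cv2.INTER_CUBIC)
cv2.imwrite("pics/tc.png",t);cv2.imwrite("pics/sc.png",s)
E
```

```text
spA tip [ 0.68307319 -0.03505511  0.147     ]
spB tip [0.68443225 0.03111878 0.147     ]
[ 0.68103253 -0.03174961  0.147     ] [0.68369828 0.03573255 0.147     ] sock2 [0.69123899 0.10304174 0.04      ] [0.69323909 0.10511462 0.04      ]
[0.68695782 0.03266445 0.14224485] [0.43193079 0.0809473  0.14497923]
T [ 14 143 134] [ 16 109 154]
S [ 14 164 187] [ 13 107 105]
Trail [ 16 104  66] [ 16 105 148]
```

View pics/tc.png

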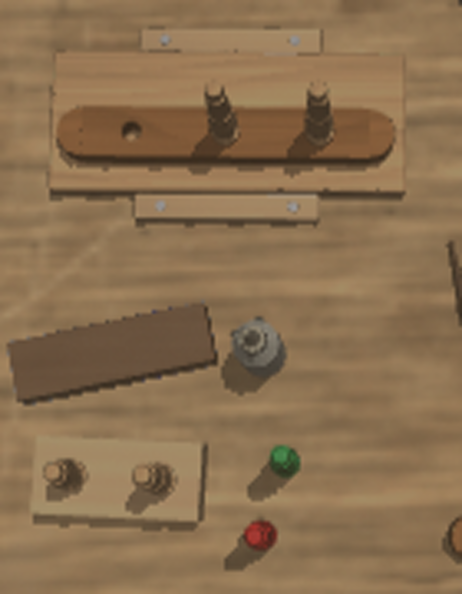

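View pics/sc.png

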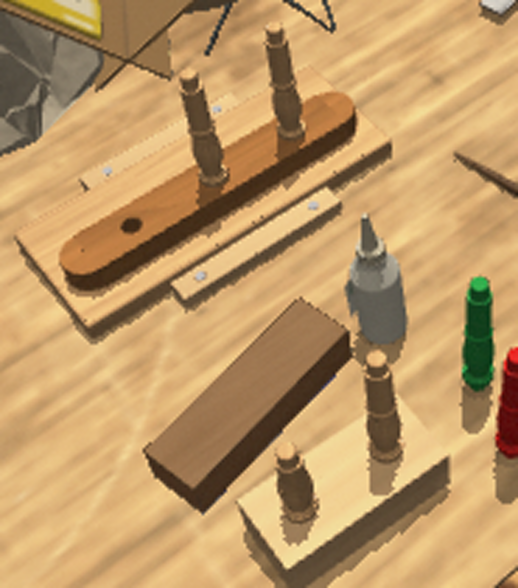

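```bash
cat > m1.py <<'E'
from h import *
T=dict(np.load("top0.npz"));S=dict(np.load("scene0.npz"))
t=lambda x,y:((x+.5)/3.3-.5+180,(y+.5)/3.3-.5+110)
s=lambda x,y:((x+.5)/2.8-.5+115,(y+.5)/2.8-.5+135)
np.set_printoptions(precision=4,suppress=True)
for n,a,b,z in(("Atip",(318,88),(275,30),.147),("Btip",(214,87),(190,78),.147),("sock2",(131,130),(131,225),.04),
 ("Ctip",(142,476),(376,357),.147),("shorttip",(53,472),(288,451),.114),("botnozzle",(251,340),(365,217),.133)):
    print(n,onz(T,*t(*a),z),onz(S,*s(*b),z),tri(T,t(*a),S,s(*b)))
for n,b,z in(("Afoot",(291,133),.04),("Bfoot",(213,177),.04),("Cfoot",(385,451),.04),("shortfoot",(297,511),.04)): print(n,onz(S,*s(*b),z))
for n,b in (("Afoot",(321,133)),("Bfoot",(226,132))): print("T",n,onz(T,*t(*b),.04))
print("stand",*[onz(T,*t(*p),.04)[:2] for p in((36,437),(206,443),(199,521),(32,515))])
for f,n,box in((T,"T",(305,255,425,295)),(S,"S",(340,185,445,262)),(T,"Trail",(190,135,305,165)),(S,"Srail",(120,155,250,245))):
    x0,y0,x1,y1=box; hsv=cv2.cvtColor(f["image"][y0:y1,x0:x1],cv2.COLOR_BGR2HSV)
    th=130 if "T"==n[0] else 145
    m=((hsv[...,1]>th)&(hsv[...,0]<17)&(hsv[...,2]>60)).astype(np.uint8)
    m=cv2.morphologyEx(m,cv2.MORPH_OPEN,np.ones((3,3)))
    k=max(cv2.findContours(m,0,1)[0],key=cv2.contourArea); r=cv2.minAreaRect(k)
    print(n,r,cv2.contourArea(k)); z=.04 if "rail" in n else .024
    q=cv2.boxPoints(r)+[x0,y0]; print([onz(f,*p,z)[:2] for p in q], onz(f,r[0][0]+x0,r[0][1]+y0,z))
    v=f["image"][y0:y1,x0:x1].copy(); cv2.drawContours(v,[k],-1,(255,0,0),1); cv2.imwrite(f"pics/m_{n}.png",v)
ims=[cv2.resize(cv2.imread(f"pics/m_{n}.png"),(395,290),interpolation=cv2.INTER_NEAREST) for n in("T","S","Trail","Srail")]
cv2.imwrite("pics/m.png",np.vstack([np.hstack(ims[:2]),np.hstack(ims[2:])]))
E
python3 m1.py
```

```text
Atip [ 0.6869 -0.0352  0.147 ] [ 0.6838 -0.0312  0.147 ] [ 0.6891 -0.0348  0.141 ]
Btip [0.689  0.0344 0.147 ] [0.6844 0.0386 0.147 ] [0.6916 0.0351 0.1393]
sock2 [0.6912 0.1046 0.04  ] [0.6917 0.1073 0.04  ] [0.6926 0.1059 0.0377]
Ctip [0.4314 0.0828 0.147 ] [0.4335 0.0849 0.147 ] [0.4325 0.0838 0.1469]
shorttip [0.4366 0.1461 0.114 ] [0.4362 0.1486 0.114 ] [0.4372 0.1473 0.1108]
botnozzle [0.5197 0.0125 0.133 ] [0.5238 0.0204 0.133 ] [0.5232 0.0158 0.1289]
Afoot [ 0.6861 -0.0312  0.04  ]
Bfoot [0.6896 0.038  0.04  ]
Cfoot [0.4321 0.0871 0.04  ]
shortfoot [0.4369 0.1521 0.04  ]
T Afoot [ 0.6859 -0.0364  0.04  ]
T Bfoot [0.6882 0.0341 0.04  ]
stand [0.465  0.1728] [0.4581 0.0507] [0.4028 0.0562] [0.4096 0.175 ]
T ((61.04866409301758, 20.269912719726562), (98.4481201171875, 13.835951805114746), 3.814074993133545) 1220.5
[array([ 0.3722, -0.1241]), array([ 0.4047, -0.1274]), array([ 0.3841, -0.3614]), array([ 0.3518, -0.357 ])] [ 0.3782 -0.2426  0.024 ]
S ((50.58753204345703, 39.1273193359375), (19.210477828979492, 104.03528594970703), 55.491477966308594) 1752.5
[array([ 0.4044, -0.1163]), array([ 0.3846, -0.3664]), array([ 0.3426, -0.3467]), array([ 0.366 , -0.1051])] [ 0.3747 -0.2271  0.024 ]
Trail ((58.0, 14.5), (15.0, 100.0), 90.0) 1155.0
[array([0.7101, 0.1571]), array([ 0.705 , -0.0887]), array([ 0.6671, -0.0876]), array([0.6722, 0.1568])] [0.6886 0.0344 0.04  ]
Srail ((69.60881042480469, 47.686519622802734), (21.234561920166016, 118.98552703857422), 59.74356460571289) 2005.5
[array([0.7114, 0.1607]), array([ 0.7053, -0.0927]), array([ 0.6471, -0.0756]), array([0.659, 0.168])] [0.6805 0.0471 0.04  ]
```

View pics/m.png

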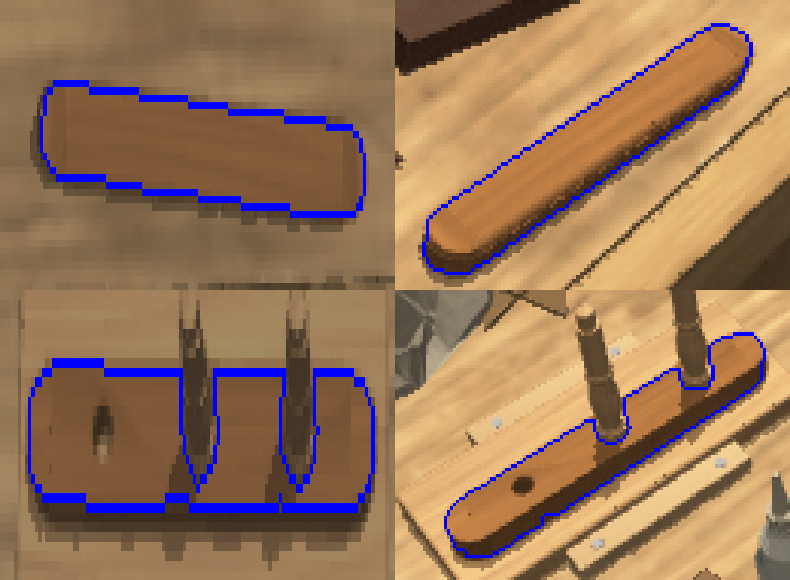

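The scene view shows the empty socket at about (162,214), spindle_c (the taller one on the -y side of the stand) with its tip near (249,263), and the cap rail around (390,225). Both views agree to about 2-3 mm. I'll start moving: first the spin to close along x, then over to spindle_c.

Emit:
move_arm(increments=[0,0,0,0.12,1,0,0,0,0.12,1,0,0,0,0.12,1,0,0,0,0.12,1,0,0,0,0.12,1,0,0,0,0.12,1,0,0,0,0.12,1,0,0,0,0.12,1])

```text
time: 0.77
tool_pos: [0.164, 0.6026, 0.1967]
tool_rot: [0.0, 0.578, 0.816, -0.001]
contact_force: [-0.3, 0.1, -0.3]
gripper_width: 1.002
grasp_force: 0.0
```

Emit:
move_arm(increments=[0,0,0,0.115,1,0,0,0,0.115,1,0,0,0,0.115,1,-32,17,0,0,1,-32,17,0,0,1,-32,17,0,0,1,-32,17,0,0,1,-32,17,0,0,1])

```text
time: 1.43
tool_pos: [0.2493, 0.4413, 0.1968]
tool_rot: [0.0, 0.707, 0.707, -0.0]
contact_force: [1.1, -1.2, 0.3]
gripper_width: 1.002
grasp_force: 0.0
```

Emit:
move_arm(increments=[-32,17,0,0,1,-32,17,0,0,1,-32,17,0,0,1,-32,17,0,0,1,-32,17,0,0,1,-32,17,0,0,1,-32,17,0,0,1,0,0,0,0,1])

```text
time: 2.1
tool_pos: [0.3702, 0.2144, 0.1972]
tool_rot: [0.001, 0.71, 0.704, -0.001]
contact_force: [-0.7, 0.2, -1.1]
gripper_width: 1.002
grasp_force: 0.0
```

Emit:
move_arm(increments=[-32,16,0,0,1,-32,16,0,0,1,-32,15,0,0,1,-33,15,0,0,1,0,0,0,0,1,0,0,0,0,1])

```text
time: 2.6
tool_pos: [0.4302, 0.0892, 0.197]
tool_rot: [-0.001, 0.708, 0.706, -0.0]
contact_force: [-0.1, 0.4, 0.2]
gripper_width: 0.998
grasp_force: 0.0
```

Run:
```python
from h import *
from plant import manip
print(manip.state()["tool_pos"])
a=grab("top","t1.npz")["image"];b=grab("scene","s1.npz")["image"]
a=cv2.resize(a[190:300,190:300],(400,400),interpolation=cv2.INTER_CUBIC);b=cv2.resize(b[180:350,170:340],(400,400),interpolation=cv2.INTER_CUBIC)
cv2.imwrite("pics/a1.png",np.hstack([a,b]))
```

```text
[0.43022416 0.0892441  0.1970484 ]
```

View pics/a1.png

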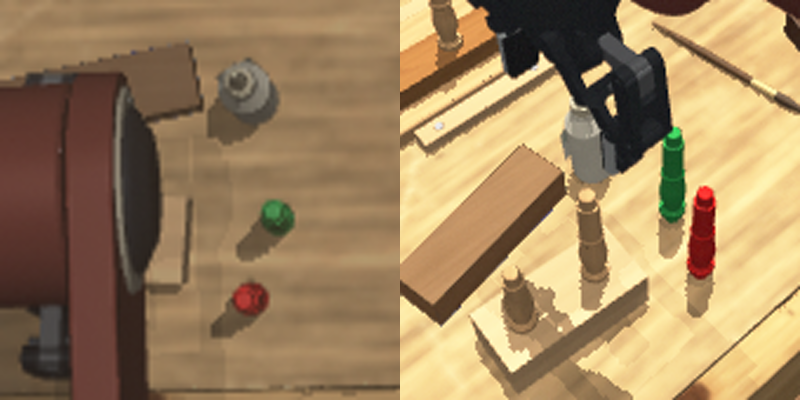

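Seen from the scene camera, the gripper straddles spindle_c, whose tip is at about (249,262), with no finger over it. Descend and grip.

Emit:
move_arm(increments=[-5,2,0,0,1,0,0,20,0,1,0,0,20,0,1,0,0,20,0,1,0,0,20,0,1,0,0,16,0,1,0,0,0,0,1,0,0,0,0,0.5])

```text
time: 3.37
tool_pos: [0.4312, 0.0859, 0.1008]
tool_rot: [-0.001, 0.706, 0.708, -0.001]
contact_force: [-0.5, 0.6, -0.0]
gripper_width: 0.885
grasp_force: 0.0
```

Emit:
move_arm(increments=[0,0,0,0,0.4,0,0,0,0,0.3,0,0,0,0,0.2,0,0,0,0,0.1,0,0,0,0,0,0,0,0,0,0,0,0,0,0,0,0,0,0,0,0])

```text
time: 4.03
tool_pos: [0.4327, 0.085, 0.1024]
tool_rot: [0.0, 0.707, 0.707, 0.0]
contact_force: [-1.2, -0.3, 5.4]
gripper_width: 0.098
grasp_force: 58.8
```

Emit:
move_arm(increments=[0,0,0,0,0,0,0,0,0,0])

```text
time: 4.2
tool_pos: [0.4327, 0.085, 0.1024]
tool_rot: [0.0, 0.707, 0.707, 0.0]
contact_force: [-0.7, 0.2, 5.9]
gripper_width: 0.102
grasp_force: 58.9
```

Run:
```python
from h import *
from plant import manip
s=manip.state();print(s["tool_pos"],s["gripper_width"],s["grasp_force"],s["contact_force"],s["ft_torque"])
b=grab("scene","s2.npz")["image"]
b=cv2.resize(b[190:340,190:320],(520,600),interpolation=cv2.INTER_CUBIC)
cv2.imwrite("pics/a2.png",b)
```

```text
[0.43273239 0.08502782 0.10237686] 0.10204151600993278 58.87481689453125 [-0.7296969   0.17379197  5.93752779] [-0.00679326  0.20600322  0.03976646]
```

View pics/a2.png

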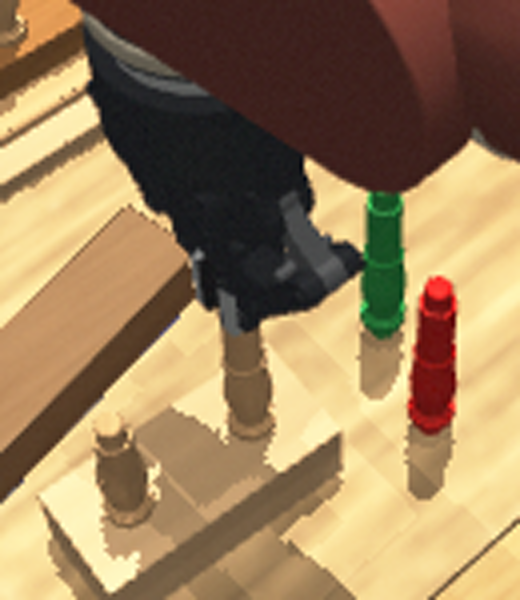

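The spindle is gripped upright at its neck, foot at about (252,296), seated in the stand. Lift it and carry it to the socket.

Emit:
move_arm(increments=[0,0,-6,0,0,0,0,-12,0,0,0,0,-20,0,0,0,0,-20,0,0,0,0,-2,0,0,0,0,0,0,0])

```text
time: 4.75
tool_pos: [0.4332, 0.0851, 0.1633]
tool_rot: [0.001, 0.707, 0.707, 0.001]
contact_force: [0.6, -0.5, -0.4]
gripper_width: 0.099
grasp_force: 58.7
```

Emit:
move_arm(increments=[2,20,0,0,0,3,35,0,0,0,3,35,0,0,0,3,35,0,0,0,3,35,0,0,0,3,35,0,0,0,3,35,0,0,0,2,29,0,0,0])

```text
time: 5.42
tool_pos: [0.6921, 0.1071, 0.1586]
tool_rot: [-0.001, 0.707, 0.707, -0.001]
contact_force: [-0.2, -0.1, 0.4]
gripper_width: 0.101
grasp_force: 58.7
```

Emit:
move_arm(increments=[0,0,0,0,0,0,0,15,0,0,0,0,0,0,0,0,0,0,0,0])

```text
time: 5.75
tool_pos: [0.6884, 0.107, 0.1433]
tool_rot: [-0.002, 0.707, 0.707, -0.002]
contact_force: [-0.6, -0.1, -0.0]
gripper_width: 0.1
grasp_force: 58.8
```

Run:
```python
from h import *
from plant import manip
s=manip.state();print(s["tool_pos"],s["tool_rot"],s["gripper_width"],s["grasp_force"],s["contact_force"],s["ft_torque"])
a=grab("top","t3.npz")["image"]
f=grab("scene","s3.npz");b=f["image"]
print("foot pred",proj(f,(.692,.1065,.063)),"tenon end",proj(f,(.692,.1065,.047)))
b=cv2.resize(b[150:260,110:240],(600,508),interpolation=cv2.INTER_CUBIC)
a=cv2.resize(a[110:190,180:260],(200,200));o=np.zeros((508,800,3),np.uint8);o[:,:600]=b;o[:200,600:]=a
cv2.imwrite("pics/a3.png",o)
```

```text
[0.68844118 0.10698221 0.14330398] [-0.00185943  0.70704776  0.70716038 -0.00205156] 0.09990167007504591 58.78000795841217 [-0.59032883 -0.07505241 -0.03276599] [-0.0165098   0.00832054 -0.01733013]
foot pred [159.16330869 207.51147498] tenon end [160.9709515  212.56253174]
```

View pics/a3.png

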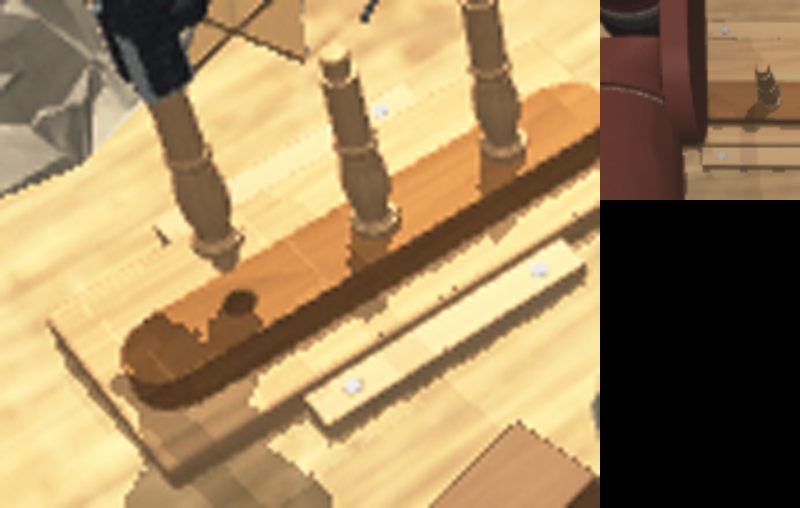

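Run:
```python
from h import *
f=dict(np.load("s3.npz"));k=600/130
P=lambda x,y:((x+.5)/k-.5+110,(y+.5)/k-.5+150)
mid=lambda a,b:P((a[0]+b[0])/2,(a[1]+b[1])/2)
dz=.1433-.1024
for n,b,c,z in(("shoulder",((350,222),(402,214)),((192,245),(243,238)),.0425),("bead",((330,148),(376,143)),((160,163),(209,157)),.0935)):
    B=onz(f,*mid(*b),z);C=onz(f,*mid(*c),z+dz);print(n,B,C,C-B)
print("sock",onz(f,*P(240,303),.04),"tenon",onz(f,*P(227,266),.024+dz))
# profile across the spindles, rows of shoulder: crop gray enlarged numbers
g=f["image"].astype(int)
for r in (201,202,203): print(r,g[r,148:166,0].tolist())
for r in (195,196,197,198,199): print(r,g[r,182:202,0].tolist())
```

```text
shoulder [0.6894544 0.0367632 0.0425   ] [0.68971976 0.1080279  0.0834    ] [0.00026536 0.0712647  0.0409    ]
bead [0.68796638 0.03939133 0.0935    ] [0.6902423  0.10927205 0.1344    ] [0.00227592 0.06988073 0.0409    ]
sock [0.69102481 0.10743981 0.04      ] tenon [0.69146545 0.10718649 0.0649    ]
201 [158, 145, 143, 109, 83, 51, 59, 63, 63, 61, 59, 82, 85, 138, 62, 141, 150, 150]
202 [142, 140, 142, 113, 79, 83, 68, 67, 67, 80, 84, 84, 87, 73, 83, 147, 153, 153]
203 [142, 144, 148, 103, 79, 81, 82, 84, 87, 84, 82, 85, 66, 61, 128, 152, 153, 154]
195 [76, 81, 84, 83, 100, 58, 58, 58, 62, 61, 58, 55, 77, 140, 65, 88, 91, 92, 92, 91]
196 [75, 78, 83, 84, 119, 69, 55, 59, 62, 59, 58, 59, 88, 94, 79, 92, 93, 90, 88, 86]
197 [78, 80, 81, 78, 81, 79, 58, 59, 61, 65, 57, 80, 86, 151, 53, 90, 91, 89, 88, 88]
198 [80, 82, 81, 90, 83, 80, 81, 71, 77, 85, 86, 82, 99, 69, 56, 89, 86, 88, 88, 87]
199 [82, 83, 80, 82, 57, 88, 94, 81, 82, 85, 94, 92, 65, 59, 57, 86, 87, 88, 88, 89]
```

Tenon end at about (159,208) and socket at (162,215) triangulate to within 1 mm of alignment; descend carefully.

Emit:
move_arm(increments=[0,0,7,0,0,0,0,7,0,0,0,0,7,0,0,0,0,2,0,0,0,0,2,0,0,0,0,2,0,0,0,0,0,0,0])

```text
time: 6.43
tool_pos: [0.691, 0.107, 0.119]
tool_rot: [-0.0, 0.707, 0.707, -0.0]
contact_force: [0.9, -0.1, -0.7]
gripper_width: 0.101
grasp_force: 58.8
```

Emit:
move_arm(increments=[0,0,0,0,0,0,0,0,0,0,0,0,0,0,0,0,0,0,0,0])

```text
time: 6.77
tool_pos: [0.6914, 0.107, 0.1198]
tool_rot: [0.0, 0.707, 0.707, 0.0]
contact_force: [0.1, 0.3, -0.0]
gripper_width: 0.101
grasp_force: 58.8
```

Run:
```python
from h import *
from plant import manip
s=manip.state();print(s["tool_pos"])
f=grab("scene","s4.npz");g=f["image"].astype(int); print(manip.state()["tool_pos"])
dz=.1187-.1024
print("shoulder pred",proj(f,(.691,.1075,.0425+dz)), "B",proj(f,(.6894,.0368,.0425)))
cv2.imwrite("pics/a4.png",cv2.resize(f["image"][160:225,125:225],(800,520),interpolation=cv2.INTER_CUBIC))
```

```text
[0.69136102 0.10703587 0.11983526]
[0.69132279 0.10703967 0.11976534]
shoulder pred [159.48241935 209.41160747] B [191.07539745 196.86569342]
```

View pics/a4.png

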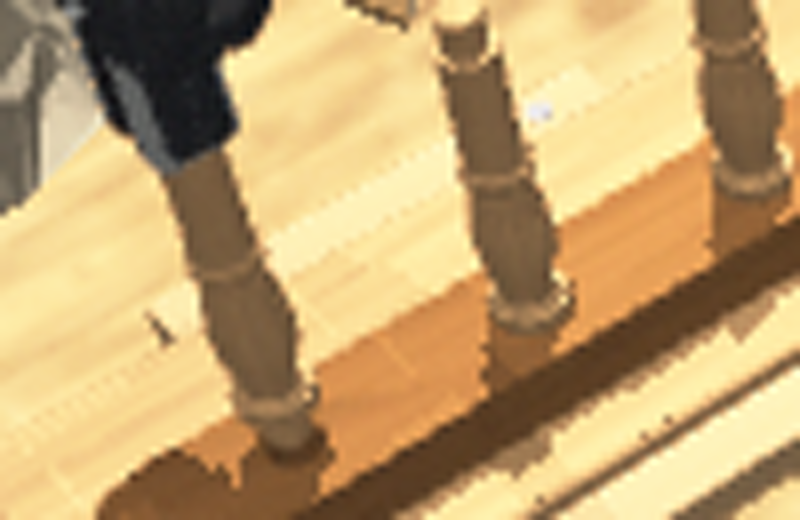

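Run:
```python
from h import *
f=dict(np.load("s4.npz"));P=lambda x,y:((x+.5)/8-.5+125,(y+.5)/8-.5+160)
dz=.1198-.1024
def o(n,b,c,z):
    B=onz(f,*P(*b),z);C=onz(f,*P(*c),z+dz);print(n,B,C,C-B)
o("shoulder",(530,298),(276,394),.0425)
o("bead",(495,180),(225,268),.0935)
A=onz(f,*P(752,178),.0425);B=onz(f,*P(530,298),.0425);print("A->B",B-A, "B+..",B+(B-A))
print("tenon",onz(f,*P(285,437),.0414),"hole",onz(f,*P(299.5,445),.04))
```

```text
shoulder [0.68988322 0.03711965 0.0425    ] [0.6919278  0.10758886 0.0599    ] [0.00204458 0.07046921 0.0174    ]
bead [0.68545933 0.04029233 0.0935    ] [0.6894373  0.10965366 0.1109    ] [0.00397797 0.06936134 0.0174    ]
A->B [4.92502487e-03 6.77372605e-02 1.11022302e-16] B+.. [0.69480824 0.10485691 0.0425    ]
tenon [0.69411969 0.1084352  0.0414    ] hole [0.69065264 0.10676017 0.04      ]
```

Emit:
move_arm(increments=[-0.5,-1.5,0,0,0,0,0,0,0,0,0,0,2,0,0,0,0,2,0,0,0,0,2,0,0,0,0,0,0,0])

```text
time: 7.32
tool_pos: [0.6892, 0.1065, 0.1126]
tool_rot: [-0.0, 0.707, 0.707, -0.0]
contact_force: [-0.9, 0.6, -0.2]
gripper_width: 0.104
grasp_force: 58.8
```

Emit:
move_arm(increments=[0,0,2,0,0,0,0,2,0,0,0,0,2,0,0,0,0,2,0,0,0,0,0,0,0,0,0,0,0,0])

```text
time: 7.82
tool_pos: [0.6895, 0.1065, 0.1052]
tool_rot: [-0.0, 0.707, 0.707, -0.0]
contact_force: [0.5, -0.3, -0.4]
gripper_width: 0.096
grasp_force: 58.8
```

Emit:
move_arm(increments=[0,0,1,0,0,0,0,1,0,0,0,0,1,0,0,0,0,0.5,0,0,0,0,0,0,0,0,0,0,0,0])

```text
time: 8.32
tool_pos: [0.6899, 0.1066, 0.1025]
tool_rot: [0.0, 0.707, 0.707, 0.0]
contact_force: [-0.1, -0.2, 1.6]
gripper_width: 0.1
grasp_force: 58.9
```

Emit:
move_arm(increments=[0,0,1,0,0,0,0,0.5,0,0,0,0,0,0,0])

```text
time: 8.57
tool_pos: [0.6907, 0.1066, 0.1024]
tool_rot: [0.001, 0.707, 0.707, 0.001]
contact_force: [-0.8, -0.1, 6.1]
gripper_width: 0.096
grasp_force: 59.4
```

Emit:
move_arm(increments=[0,0,0,0,0.3,0,0,0,0,0.5,0,0,0,0,0.5,0,0,0,0,0.5,0,0,0,0,0.5,0,0,-5,0,0.5,0,0,-15,0,0.5,0,0,-20,0,0.5])

```text
time: 9.23
tool_pos: [0.6883, 0.1065, 0.1395]
tool_rot: [-0.001, 0.707, 0.707, -0.001]
contact_force: [0.1, -0.5, 0.3]
gripper_width: 0.502
grasp_force: 0.0
```

Emit:
move_arm(increments=[0,0,-30,0,0.5,0,0,-30,0,0.5,0,0,-25,0,0.7,-15,-14,0,0,1,-22,-20,0,0,1,-22,-20,0,0,1,-22,-20,0,0,1,-22,-20,0,0,1])

```text
time: 9.9
tool_pos: [0.5951, 0.0028, 0.2274]
tool_rot: [0.001, 0.707, 0.707, 0.001]
contact_force: [-0.7, -1.3, 0.6]
gripper_width: 0.998
grasp_force: 0.0
```

Emit:
move_arm(increments=[-22,-20,0,0,1,-22,-20,0,0,1,-22,-20,0,0,1,-22,-20,0,0,1,-22,-20,0,0,1,-22,-20,0,0,1,-22,-20,0,0,1,-22,-20,0,0,1])

```text
time: 10.57
tool_pos: [0.4349, -0.1734, 0.2274]
tool_rot: [0.001, 0.707, 0.707, 0.0]
contact_force: [0.6, -0.3, -0.6]
gripper_width: 0.998
grasp_force: 0.0
```

Emit:
move_arm(increments=[-22,-20,0,0,1,-22,-20,0,0,1,-22,-20,0,0.04,1,0,0,0,0.04,1,0,0,0,0,1,0,0,0,0,1])

```text
time: 11.07
tool_pos: [0.3759, -0.2388, 0.2269]
tool_rot: [0.001, 0.735, 0.678, 0.0]
contact_force: [-0.5, 0.5, -1.0]
gripper_width: 1.001
grasp_force: 0.0
```

Run:
```python
from h import *
from plant import manip
s=manip.state();print(s["time"],s["tool_pos"],s["tool_rot"],s["joint_pos"])
a=grab("top","t5.npz")["image"];f=grab("scene","s5.npz");b=f["image"]
print("pred tips",[proj(f,(.6845+i*.0018,-.0315+.07*i,.147)) for i in range(3)])
o=np.zeros((560,800,3),np.uint8)
o[:400,:400]=cv2.resize(b[130:250,120:240],(400,400),interpolation=cv2.INTER_CUBIC)
o[:400,400:]=cv2.resize(b[160:280,330:450],(400,400),interpolation=cv2.INTER_CUBIC)
o[400:,:320]=cv2.resize(a[240:300,300:420],(320,160),interpolation=cv2.INTER_CUBIC)
o[400:,320:640]=cv2.resize(a[110:170,190:310],(320,160),interpolation=cv2.INTER_CUBIC)
cv2.imwrite("pics/a5.png",o)
```

```text
11.0667 [ 0.37585101 -0.23875598  0.2268735 ] [1.00546660e-03 7.34690189e-01 6.78401994e-01 2.23169136e-04] [-7.33535792e-01 -4.17026030e-01  1.97469179e+00  2.60386357e-04
  1.58188354e+00 -6.53908036e-01]
pred tips [array([212.81966801, 145.14113193]), array([181.97081385, 161.97188543]), array([148.88989851, 180.02042392])]
```

View pics/a5.png

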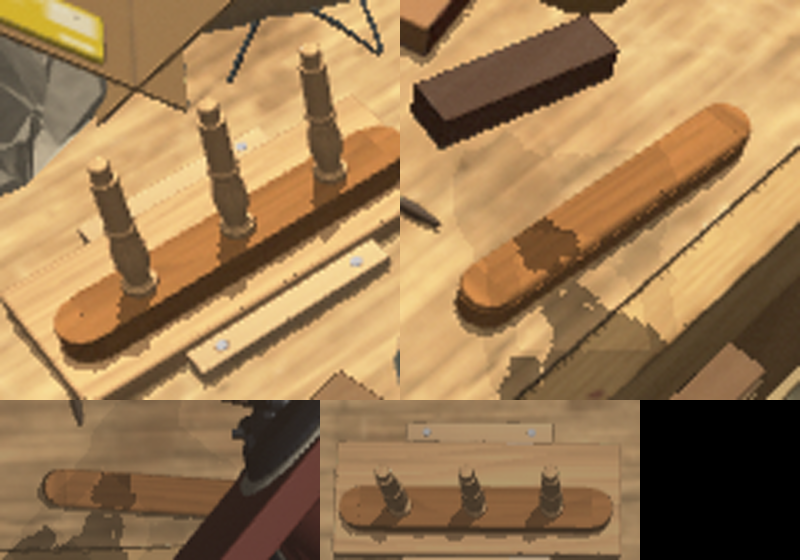

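All three spindles stand home and upright, with tips at about (149,179), (182,160) and (213,145) in the scene view. Now descend on the cap rail and grip it.

Emit:
move_arm(increments=[-2,2,35,0,1,0,0,35,0,1,0,0,35,0,1,0,0,35,0,1,0,0,30,0,1,0,0,20,0,1,0,0,0,0,1,0,0,0,0,1])

```text
time: 11.83
tool_pos: [0.3773, -0.2395, 0.0348]
tool_rot: [-0.001, 0.734, 0.679, -0.0]
contact_force: [0.2, 0.2, 0.8]
gripper_width: 1.001
grasp_force: 0.0
```

Run:
```python
from h import *
from plant import manip
s=manip.state();print(s["tool_pos"],s["tool_rot"],s["joint_pos"],s["contact_force"])
T=dict(np.load("t5.npz"));S=dict(np.load("s5.npz"))
t=lambda x,y:((x-320+.5)/2.667-.5+190,(y-400+.5)/2.667-.5+110)
s=lambda x,y:((x+.5)/3.333-.5+120,(y+.5)/3.333-.5+130)
np.set_printoptions(precision=4,suppress=True)
for n,a,b in(("C",(382,471),(97,163)),("B",(465,470),(208,102)),("A",(549,470),(311,49))):
    print(n,onz(T,*t(*a),.147),onz(S,*s(*b),.147),tri(T,t(*a),S,s(*b)))
for n,b in(("C",(140,285)),("B",(237,228)),("A",(330,174))): print(n,onz(S,*s(*b),.042))
```

```text
[ 0.37730378 -0.23947471  0.03484015] [-1.33650572e-03  7.34180297e-01  6.78953236e-01 -8.78366428e-05] [-7.32405283e-01 -2.24497882e-01  2.15742459e+00  7.56179956e-05
  1.21134379e+00 -6.54309183e-01] [0.2217865  0.22293331 0.78890053]
C [0.6898 0.104  0.147 ] [0.6914 0.1068 0.147 ] [0.6911 0.1054 0.146 ]
B [0.6892 0.0354 0.147 ] [0.69   0.0358 0.147 ] [0.6895 0.0357 0.1472]
A [ 0.6878 -0.0342  0.147 ] [ 0.6861 -0.033   0.147 ] [ 0.6885 -0.0342  0.1447]
C [0.6895 0.1078 0.042 ]
B [0.6876 0.039  0.042 ]
A [ 0.6851 -0.0309  0.042 ]
```

Emit:
move_arm(increments=[-1,0,12,0,1,0,0,10,0,1,0,0,6,0,1,0,0,2,0,1,0,0,0,0,1,0,0,0,0,0.7,0,0,0,0,0.5,0,0,0,0,0.3])

```text
time: 12.5
tool_pos: [0.3778, -0.242, 0.0061]
tool_rot: [0.001, 0.735, 0.678, 0.0]
contact_force: [0.1, -0.7, -0.9]
gripper_width: 0.608
grasp_force: 0.0
```

Emit:
move_arm(increments=[0,0,0,0,0.2,0,0,0,0,0.1,0,0,0,0,0,0,0,0,0,0,0,0,0,0,0,0,0,0,0,0,0,0,0,0,0])

```text
time: 13.08
tool_pos: [0.3774, -0.2416, 0.0054]
tool_rot: [-0.0, 0.735, 0.678, 0.0]
contact_force: [0.2, 0.9, 0.9]
gripper_width: 0.004
grasp_force: 0.0
```

```bash
cat > m2.py <<'E'
from h import *
from plant import manip
import sys
np.set_printoptions(precision=4,suppress=True)
s=manip.state();print(s["tool_pos"],s["gripper_width"],s["grasp_force"],s["contact_force"])
for nm in("top","scene"):
    f=grab(nm,nm[0]+"6.npz"); hsv=cv2.cvtColor(f["image"],cv2.COLOR_BGR2HSV)
    th=130 if nm=="top" else 145
    m=((hsv[...,1]>th)&(hsv[...,0]<17)&(hsv[...,0]>9)&(hsv[...,2]>60)).astype(np.uint8)
    m=cv2.morphologyEx(m,cv2.MORPH_OPEN,np.ones((3,3)))
    for k in cv2.findContours(m,0,1)[0]:
        if cv2.contourArea(k)>150:
            r=cv2.minAreaRect(k); print(nm,np.round(r[0],1),np.round(r[1],1),round(r[2],1),cv2.contourArea(k),cv2.boundingRect(k),onz(f,*r[0],.024))
    print("TCP at",proj(f,s["tool_pos"]))
    g=f["image"].astype(int)
    old=dict(np.load(nm+"0.npz"))["image"].astype(int)
    d=(np.abs(g-old).sum(2)>60); 
    print("\n".join("".join("#" if d[r,c:c+4].mean()>.5 else "r" if m[r,c:c+4].mean()>.5 else "." for c in range(300 if nm=="top" else 330,460 if nm=="top" else 460,4)) for r in range(240 if nm=="top" else 170,300 if nm=="top" else 275,4)))
E
python3 m2.py
```

```text
[ 0.3774 -0.2416  0.0054] 0.0036806537534915303 0.0 [0.1926 0.9459 0.9221]
top [336.5 272.8] [39.1 12.9] 4.1 375.0 (317, 266, 40, 15) [ 0.3855 -0.1723  0.024 ]
top [248.  149.9] [100.1  14.9] 0.7 1028.0 (198, 142, 101, 16) [0.692  0.0356 0.024 ]
TCP at [364.1538 275.5041]
........................................
...................#####................
..................#######...............
.................#########..............
................############............
.............##.#############...........
.............#################..........
.....rrrrrrrr##################.........
....rrrr###r#############...####........
.....r##################....######......
...........###############...######.....
....############..###........#######....
....################################....
....###############################.....
...#############.##################.....
scene [293.  351.5] [10.6 19.1] 45.0 155.0 (285, 344, 16, 16) [0.3159 0.0976 0.024 ]
scene [381.8 229.8] [19.2 83.1] 55.0 1179.0 (347, 212, 74, 46) [ 0.3774 -0.2028  0.024 ]
scene [189.7 202.8] [ 21.2 119. ] 59.9
[... 293 characters left out ...]
.##########.r.......
...............######r.###.......
...............###########.......
...............##########........
...............########..........
...............###rrrrr..........
...........#.####rrrr............
.........#########rr.............
..........rr#####rr..............
.........rrr###rr................
........r#####rr.##..............
......rr####rr.####..............
.....rrr###rr.########...........
.....rrr##r.##########...........
....rrrrrr.############..........
.....rrrr.############...........
........#############............
........############.............
........###########..............
........##########...............
.........#.######................
```

Emit:
move_arm(increments=[0,0,0,0,0,0,0,0,0,0,0,0,0,0,0])

```text
time: 13.43
tool_pos: [0.3774, -0.2416, 0.0055]
tool_rot: [0.0, 0.735, 0.678, -0.0]
contact_force: [-0.2, 0.4, 0.4]
gripper_width: 0.002
grasp_force: 0.0
```

Run:
```python
from h import *
from plant import manip
s=manip.state()
print({k:np.round(v,4).tolist() for k,v in s.items()})
```

```text
{'time': 13.4333, 'joint_pos': [-0.7358, -0.1743, 2.171, -0.0, 1.1449, -0.6558], 'joint_vel': [0.0015, 0.0016, 0.0011, 0.0018, -0.0009, 0.0019], 'joint_efforts': [0.0006, -24.326, -31.9506, -0.0001, 0.0005, -0.0], 'tool_pos': [0.3774, -0.2416, 0.0055], 'tool_rot': [0.0, 0.7348, 0.6783, -0.0], 'contact_force': [-0.1726, 0.3871, 0.4333], 'ft_torque': [0.0728, -0.0041, -0.0065], 'grasp_force': 0.0, 'gripper_width': 0.0022}
```

Run:
```python
from h import *
for nm,th,(x0,y0,x1,y1) in(("s",145,(340,205,375,265)),("t",130,(310,260,340,290))):
  for i in ("0","5","6"):
    f=dict(np.load({"s":"scene0.npz","t":"top0.npz"}[nm] if i=="0" else nm+i+".npz"));h=cv2.cvtColor(f["image"][y0:y1,x0:x1],cv2.COLOR_BGR2HSV)
    m=((h[...,1]>th)&(h[...,0]<17)&(h[...,0]>9)&(h[...,2]>40));ys,xs=np.nonzero(m);print(nm,i,m.sum(),xs.min()+x0,[ (int(c+x0),int(np.nonzero(m[:,c])[0].min()+y0),int(np.nonzero(m[:,c])[0].max()+y0)) for c in range(10,x1-x0,5) if m[:,c].any()])
f=dict(np.load("s6.npz"))["image"]
# where is gripper: dark pixels near rail
for r in range(190,262,3): print(r,"".join("D" if p.max()<55 else "g" if (int(p.max())-int(p.min())<25) else "r" if (p[2]>p[0]*2.2) else "." for p in f[r,345:445:2]))
```

```text
s 0 580 347 [(350, 241, 256), (355, 237, 257), (360, 234, 256), (365, 231, 253), (370, 227, 249)]
s 5 577 347 [(350, 241, 256), (355, 237, 257), (360, 234, 256), (365, 231, 253), (370, 227, 249)]
s 6 580 347 [(350, 241, 256), (355, 237, 257), (360, 234, 256), (365, 231, 253), (370, 227, 249)]
t 0 298 317 [(320, 267, 278), (325, 266, 279), (330, 266, 279), (335, 267, 280)]
t 5 291 317 [(320, 267, 278), (325, 266, 279), (330, 266, 279), (335, 267, 279)]
t 6 266 317 [(320, 267, 278), (325, 266, 278), (330, 266, 279), (335, 267, 279)]
190 .......DDDDDDDD.....DDDDDDDDDDDDDDDDDDDDDD........
193 ....DDDDDDD.........DDDDDDDDDDDDDDDDDDDDg.rr......
196 DDDDDDDD...............DDDDDDDDDDDDD.rDDggrrr.....
199 DDDD...................DDDDDDDDDDrrrr.DDDggDD.....
202 D......................DDDDDDDDDDDDDDggDDDggD.....
205 .......................DgDDDDDDDDDDDDDDDDDDD......
208 ......................gggggDDDDDDDDDDDDDDDr.......
211 .......................gDggDDDrDDDD.r.rrr.........
214 .......................gggDDDrrrrrrrrrr...........
217 ....................rrrrggDrrrrrrrrr..............
220 ..................rrrrrrrrrrrrrrrr................
223 ...............rrrrrrrrrrrrrrrrr..................
226 .............rrrrrrrrrrrrrrrrr....................
229 ...........rrrrrrrrrrrrrrrrr......................
232 .........rrrrrrrrrrrrrrrrr........................
235 ......rrrrrrrrrrrrrrrrrr..........................
238 ....rrrrrrrrrrrrrrrrr.............................
241 ...rrrrrrrrrrrrrrrr...............................
244 ..rrrrrrrrrrrrrrr.................................
247 ..rrrrrrrrrrrrr...................................
250 .rrrrrrrrrrrr.....................................
253 ..rrrrrrrrr......................................r
256 ...rrrrrr.........................................
259 ...............................................r.r
```

The picture data show the fingers straddling the rail, although the opening reads 0 with no grip force. These disagree, so I'll do a small lift test.

Emit:
move_arm(increments=[0,0,-3,0,0,0,0,-5,0,0,0,0,-7,0,0,0,0,0,0,0,0,0,0,0,0,0,0,0,0,0])

```text
time: 13.93
tool_pos: [0.3776, -0.2417, 0.0208]
tool_rot: [0.0, 0.735, 0.678, 0.0]
contact_force: [-0.6, 0.1, -0.9]
gripper_width: -0.001
grasp_force: 0.0
```

Run:
```python
from h import *
from plant import manip
np.set_printoptions(precision=4,suppress=True)
s=manip.state();print(s["tool_pos"],s["gripper_width"],s["grasp_force"],s["contact_force"],s["ft_torque"])
f=grab("scene","s7.npz");t=grab("top","t7.npz")
for n,g,th,(x0,y0,x1,y1) in(("s",f,145,(340,205,375,265)),("t",t,130,(310,260,340,290))):
    h=cv2.cvtColor(g["image"][y0:y1,x0:x1],cv2.COLOR_BGR2HSV)
    m=((h[...,1]>th)&(h[...,0]<17)&(h[...,0]>9)&(h[...,2]>40));ys,xs=np.nonzero(m);print(n,m.sum(),xs.min()+x0,[ (int(c+x0),int(np.nonzero(m[:,c])[0].min()+y0),int(np.nonzero(m[:,c])[0].max()+y0)) for c in range(10,x1-x0,5) if m[:,c].any()])
p=s["tool_pos"]
for d in(-.017,0,.017):print(d,proj(f,p+[d,0,0]),proj(f,p+[d,0,.03]))
for r in range(181,262,3): print(r,"".join("D" if p.max()<55 else "g" if (int(p.max())-int(p.min())<25) else "r" if (p[2]>p[0]*2.2) else "." for p in f["image"][r,345:445:2]))
```

```text
[ 0.3776 -0.2417  0.0208] -0.0006842700007788728 0.0 [-0.6464  0.0885 -0.9059] [-0.005   0.0021 -0.0142]
s 576 347 [(350, 241, 255), (355, 237, 257), (360, 234, 256), (365, 231, 253), (370, 227, 249)]
t 257 317 [(320, 267, 278), (325, 266, 275), (330, 266, 278), (335, 267, 279)]
-0.017 [400.3685 225.3348] [403.713  216.2499]
0 [393.7332 220.3733] [396.8628 211.2325]
0.017 [387.2139 215.4984] [390.1355 206.3052]
181 ..................DDDDD.DDDDDDDDDDDDDDDDDDD.......
184 ..............DDDDDDDDDDDDDDDDDDDDDDDDDDDDD.......
187 ...........DDDDDDDD..DDDDDDDDDDDDDDDDDDDDg........
190 .......DDDDDDDD........DDDDDDDDDDDDDDD.DDgg.......
193 ....DDDDDDD.............DDDDDDDDDD.....DDDggDD....
196 DDDDDDDD................DDDDDDDDDD..DDggDDDggDD...
199 DDDD....................DggDDDDDDDDDDDDDDDDDD.....
202 D......................DggggDDDDDDDDDDDDDDDrr.....
205 .......................DgDggDDDDDDDDDD.rrrrr......
208 ........................gggDDDDrrrrrrrrrrrr.......
211 ........................DggDDrrrrrrrrrrrr.........
214 ......................rrrrrrrrrrrrrrrrr...........
217 ....................rrrrrrrrrrrrrrrr..............
220 ..................rrrrrrrrrrrrrrrr................
223 ...............rrrrrrrrrrrrrrrrr..................
226 .............rrrrrrrrrrrrrrrrr....................
229 ...........rrrrrrrrrrrrrrrrr......................
232 .........rrrrrrrrrrrrrrrrr........................
235 ......rrrrrrrrrrrrrrrrrr..........................
238 ....rrrrrrrrrrrrrrrrr.............................
241 ...rrrrrrrrrrrrrrrr...............................
244 ..rrrrrrrrrrrrrrr.................................
247 ..rrrrrrrrrrrrr...................................
250 .rrrrrrrrrrrr...................................rr
253 ..rrrrrrrrr....................................r..
256 ...rrrrrr......................................r..
259 ................................................r.
```

The rail didn't move. In the image the fingertips sit at about row 213, roughly 24 mm higher than the reported TCP projects (row 220), so the fingers closed above the rail. I'll reopen and go deeper in guarded steps.

Emit:
move_arm(increments=[0,0,0,0,1,0,0,0,0,1,0,0,0,0,1,0,0,0,0,1,0,0,0,0,1,0,0,6,0,1,0,0,5,0,1,0,0,5,0,1])

```text
time: 14.7
tool_pos: [0.3772, -0.2414, 0.0038]
tool_rot: [-0.0, 0.735, 0.678, -0.0]
contact_force: [-0.5, 0.2, 0.3]
gripper_width: 1.003
grasp_force: 0.0
```

Emit:
move_arm(increments=[0,0,3,0,1,0,0,3,0,1,0,0,0,0,1])

```text
time: 14.95
tool_pos: [0.3768, -0.2411, -0.0025]
tool_rot: [-0.001, 0.735, 0.678, -0.0]
contact_force: [0.3, -0.0, 0.2]
gripper_width: 0.998
grasp_force: 0.0
```

Run:
```python
from h import *
from plant import manip
np.set_printoptions(precision=4,suppress=True)
s=manip.state();print(s["tool_pos"],s["gripper_width"],s["contact_force"])
f=grab("scene","s8.npz");p=s["tool_pos"]
for d in(-.045,0,.045):print(d,proj(f,p+[d,0,0.013]),proj(f,p+[d,0,.043]))
for r in range(181,262,3): print(r,"".join("D" if p.max()<55 else "g" if (int(p.max())-int(p.min())<25) else "r" if (p[2]>p[0]*2.2) else "." for p in f["image"][r,345:445:2]))
```

```text
[ 0.3768 -0.2411 -0.0025] 0.9984893454589746 [ 0.293  -0.0466  0.2417]
-0.045 [410.4356 237.0667] [414.0851 228.2575]
0 [392.7891 223.7743] [395.8651 214.8076]
0.045 [375.9401 211.0826] [378.4907 201.982 ]
181 ...............DDDDDDDDDDDDDDDDDDDDDDDDDDD........
184 ..............D.DDDDDDDDDDDDDDDDDDDDDDDDDD........
187 ...........DDDDDDDDDDD.DDDDDDDDDDDDDDDDDD.........
190 .......DDDDDDDD.ggDDD...DDDDDDDDDDDDDDDDD.........
193 ....DDDDDDD....DgDDD......DDDDDDDDDDDDDgggrr......
196 DDDDDDDD.......DgDDD........DDDDDDDDDDDDDggg.DDD..
199 DDDD...........gDD...........DDDDDDDDDDDDDDDgggD..
202 ...............................DDDrrDDDDDDDDDDDD..
205 .............................rrrDDDDDDDDgDDDDDD...
208 ...........................rrrrrDDDDDrDDDDDDDDD...
211 .........................rrrrrrrrrDDDrDDDDDDDDD...
214 ......................rrrrrrrrrrrrDDDDDDDDDDDD....
217 ....................rrrrrrrrrrrrrrrDDDDDDDDDDD....
220 ..................rrrrrrrrrrrrrrrrggDDDDDDDD......
223 ...............rrrrrrrrrrrrrrrrr.DgDDDDgDD........
226 .............rrrrrrrrrrrrrrrrr...ggDDD............
229 ...........rrrrrrrrrrrrrrrrr....ggDD..............
232 .........rrrrrrrrrrrrrrrrr........................
235 ......rrrrrrrrrrrrrrrrrr..........................
238 ....rrrrrrrrrrrrrrrrr.............................
241 ...rrrrrrrrrrrrrrrr...............................
244 ..rrrrrrrrrrrrrrr.................................
247 ..rrrrrrrrrrrrr...................................
250 .rrrrrrrrrrrr.....................................
253 ..rrrrrrrrr....................................r..
256 ...rrrrrr.........................................
259 ............................................rr....
```

Emit:
move_arm(increments=[0,0,4,0,1,0,0,4,0,1,0,0,4,0,1,0,0,3,0,1,0,0,0,0,1,0,0,0,0,1])

```text
time: 15.5
tool_pos: [0.3772, -0.2414, -0.0168]
tool_rot: [-0.0, 0.735, 0.678, -0.0]
contact_force: [-0.0, 0.5, 0.1]
gripper_width: 0.998
grasp_force: 0.0
```

Run:
```python
from h import *
from plant import manip
np.set_printoptions(precision=4,suppress=True)
s=manip.state();print(s["tool_pos"],s["gripper_width"],s["contact_force"])
f=grab("scene","s9.npz");p=s["tool_pos"]
for z in (0,.01,.02):
  print(z,[proj(f,[p[0]+d,p[1],z]) for d in(-.045,.045)])
for r in range(190,250,2): print(r,"".join("D" if p.max()<55 else "g" if (int(p.max())-int(p.min())<25) else "r" if (p[2]>p[0]*2.2) else "." for p in f["image"][r,365:445:2]))
```

```text
[ 0.3772 -0.2414 -0.0168] 0.9982501465239979 [-0.0496  0.4775  0.1291]
0 [array([409.1508, 239.8351]), array([375.0378, 213.9718])]
0.01 [array([410.3212, 237.007 ]), array([375.8572, 211.0454])]
0.02 [array([411.5132, 234.1267]), array([376.691 , 208.0674])]
190 DDDDDDDDDDDDDDDDDDDDDDDDDDDDDD..........
192 DDD..DDDDDD..DDDDDDDDDDDDDDDDDrrr.......
194 .....DgDDD...DDDDDDDDDDDDDDDDDrrrrr.....
196 .....DgDDD....DDDDDDDDDDDDDDgDrrrrr.....
198 .....gDDDD.....DDDDDDDDDDDDDgggrrrr.....
200 ....ggDDD........DDDDDDDDDDDDggg.rrD....
202 .....gDDD........DDDDDDDDDDDDDDggggDD...
204 .....DD............DDDDDD.DDDDDDDggDD...
206 ..................rrDDDrr.DDDDDDDDgDD...
208 .................rrrDDD.DDDDDgDDDDDDD...
210 ...............rrrrrrDDDDDDDDDDDDDDD....
212 ..............rrrrrrrDDDDDDDDDDDDDDD....
214 ............rrrrrrrrrrDDDDrDDDDDDDDD....
216 ...........rrrrrrrrrrrrDDDrDDDDDDDDD....
218 .........rrrrrrrrrrrrrrDDDDDDDDDDDD.....
220 ........rrrrrrrrrrrrrrrDDDDDDDDDDDD.....
222 ......rrrrrrrrrrrrrrrrr.DDDDDDDDDDD.....
224 .....rrrrrrrrrrrrrrrr..gDDDDDDDDDD......
226 ...rrrrrrrrrrrrrrrrr...ggDDDDDDD........
228 ..rrrrrrrrrrrrrrrrr...DgDDDD.DD.........
230 .rrrrrrrrrrrrrrrr.....ggDDDD............
232 rrrrrrrrrrrrrrrr......ggDDg.............
234 rrrrrrrrrrrrrr........g.g...............
236 rrrrrrrrrrrrr...........................
238 rrrrrrrrrrr.............................
240 rrrrrrrrrr..............................
242 rrrrrrrrr...............................
244 rrrrrrr.................................
246 rrrrrr..................................
248 rrrr....................................
```

Emit:
move_arm(increments=[0,0,3,0,1,0,0,2,0,1,0,0,0,0,1,0,0,0,0,0.7,0,0,0,0,0.5,0,0,0,0,0.4,0,0,0,0,0.3])

```text
time: 16.13
tool_pos: [0.3775, -0.2417, -0.0214]
tool_rot: [0.0, 0.735, 0.678, 0.0]
contact_force: [-0.5, 0.5, 0.2]
gripper_width: 0.454
grasp_force: 0.0
```

Emit:
move_arm(increments=[0,0,0,0,0.2,0,0,0,0,0.1,0,0,0,0,0,0,0,0,0,0,0,0,0,0,0,0,0,0,0,0])

```text
time: 16.63
tool_pos: [0.3778, -0.242, -0.021]
tool_rot: [0.001, 0.735, 0.678, 0.0]
contact_force: [1.1, -0.5, 4.0]
gripper_width: 0.37
grasp_force: 61.4
```

Gripped (61 N, opening 0.37). Lift.

Emit:
move_arm(increments=[0,0,-3,0,0,0,0,-8,0,0,0,0,-15,0,0,0,0,-25,0,0,0,0,-35,0,0,0,0,-35,0,0,0,0,-35,-0.027,0,0,0,-35,-0.027,0])

```text
time: 17.3
tool_pos: [0.3767, -0.2409, 0.1709]
tool_rot: [-0.0, 0.716, 0.698, -0.0]
contact_force: [0.4, -1.4, -0.8]
gripper_width: 0.376
grasp_force: 60.8
```

Emit:
move_arm(increments=[0,0,0,0,0,0,0,0,0,0])

```text
time: 17.47
tool_pos: [0.3784, -0.2425, 0.1724]
tool_rot: [0.003, 0.716, 0.698, 0.0]
contact_force: [0.2, -0.2, -2.3]
gripper_width: 0.374
grasp_force: 60.9
```

Run:
```python
from h import *
from plant import manip
np.set_printoptions(precision=4,suppress=True)
s=manip.state();print(s["tool_pos"],s["tool_rot"],s["gripper_width"],s["contact_force"],s["ft_torque"])
for nm in("top","scene"):
    f=grab(nm,nm[0]+"10.npz"); hsv=cv2.cvtColor(f["image"],cv2.COLOR_BGR2HSV)
    m=((hsv[...,1]>(130 if nm=="top" else 145))&(hsv[...,0]<17)&(hsv[...,0]>9)&(hsv[...,2]>60)).astype(np.uint8)
    m=cv2.morphologyEx(m,cv2.MORPH_OPEN,np.ones((3,3)))
    for k in cv2.findContours(m,0,1)[0]:
        if cv2.contourArea(k)>100: r=cv2.minAreaRect(k);print(nm,np.round(r[0],1),np.round(r[1],1),round(r[2],1),cv2.boundingRect(k))
    P=s["tool_pos"]; b=P[2]+.021
    print("pred ends top",[proj(f,(P[0]+d*.027,P[1]+d,b+.024)) for d in(-.12,.12)],"bottom",[proj(f,(P[0]+d*.027,P[1]+d,b)) for d in(-.12,.12)])
```

```text
[ 0.3784 -0.2425  0.1724] [0.0026 0.7163 0.6978 0.0002] 0.3741373702299013 [ 0.1942 -0.2132 -2.2895] [ 0.0015 -0.0002 -0.0248]
top [352. 276.] [16. 54.] 90.0 (325, 268, 55, 17)
top [272.5 150. ] [51. 14.] -0.0 (247, 143, 52, 15)
top [232. 150.] [14. 26.] 90.0 (219, 143, 27, 15)
top [207.5 149. ] [14. 19.] 90.0 (198, 142, 20, 15)
pred ends top [array([447.3267, 276.7481]), array([323.7837, 276.0879])] bottom [array([442.7376, 276.5516]), array([322.5793, 275.9094])]
scene [292.8 351.6] [11.2 19. ] 53.1 (285, 344, 16, 16)
scene [189.6 202.8] [ 21.2 119.1] 59.9 (136, 168, 106, 70)
scene [398.  167.5] [23.8 82.6] 53.5 (364, 136, 63, 61)
pred ends top [array([460.2144, 118.8021]), array([369.4513, 183.6046])] bottom [array([455.9063, 129.1555]), array([367.035 , 193.6138])]
```

Rail is held, and its measured ends are within about 1 px of prediction. Carry it over.

Emit:
move_arm(increments=[8,9,0,0,0,16,17,0,0,0,20,21,0,0,0,20,21,0,0,0,20,21,0,0,0,20,21,0,0,0,20,21,0,0,0,20,21,0,0,0])

```text
time: 18.23
tool_pos: [0.5322, -0.0998, 0.1662]
tool_rot: [-0.002, 0.716, 0.698, -0.001]
contact_force: [0.7, -0.2, -0.3]
gripper_width: 0.374
grasp_force: 60.8
```

Emit:
move_arm(increments=[20,21,0,0,0,20,21,0,0,0,20,21,0,0,0,20,21,0,0,0,20,21,0,0,0,20,21,0,0,0,14,16,0,0,0,8,9,0,0,0])

```text
time: 18.9
tool_pos: [0.6873, 0.0383, 0.1657]
tool_rot: [-0.002, 0.716, 0.698, -0.002]
contact_force: [-0.2, -0.6, -0.3]
gripper_width: 0.379
grasp_force: 60.8
```

Emit:
move_arm(increments=[0,0,0,0,0,0,0,0,0,0,0,0,0,0,0,0,0,0,0,0])

```text
time: 19.23
tool_pos: [0.6868, 0.0355, 0.1691]
tool_rot: [-0.0, 0.717, 0.697, -0.0]
contact_force: [0.0, 0.4, -1.7]
gripper_width: 0.372
grasp_force: 60.8
```

```bash
cat > m3.py <<'E'
from h import *
from plant import manip
np.set_printoptions(precision=4,suppress=True)
s=manip.state();P=s["tool_pos"];print(P,s["tool_rot"],s["contact_force"],s["ft_torque"])
b=P[2]+.021
for nm in("top","scene"):
    f=grab(nm,nm[0]+"11.npz"); hsv=cv2.cvtColor(f["image"],cv2.COLOR_BGR2HSV)
    m=((hsv[...,1]>(125 if nm=="top" else 145))&(hsv[...,0]<17)&(hsv[...,0]>9)&(hsv[...,2]>50)).astype(np.uint8)
    m=cv2.morphologyEx(m,cv2.MORPH_OPEN,np.ones((3,3)))
    for k in cv2.findContours(m,0,1)[0]:
        if cv2.contourArea(k)>100: 
            r=cv2.minAreaRect(k);print(nm,np.round(r[0],1),np.round(r[1],1),round(r[2],1),cv2.boundingRect(k))
            print("   box@captop",*[onz(f,*q,b+.024)[:2] for q in cv2.boxPoints(r)])
    for lab,z,h in(("captop",b+.024,.017),("capbot",b,.017),("low",.04,.019)):
        L=.12 if lab[0]=="c" else .126
        print(lab,"ends+y/-y",*[proj(f,(P[0]+d*.028,P[1]+d,z)) for d in(L,-L)],"edges far/near mid",*[proj(f,(P[0]+h*e,P[1],z)) for e in(1,-1)])
    print("tips",[proj(f,(.689+d*.027,.0362+d,.147)) for d in(-.07,0,.07)])
    g=f["image"]
    x0,x1,y0,y1=(190,310,85,165) if nm=="top" else(115,265,80,240)
    st=2 if nm=="top" else 3
    for r in range(y0,y1,st): print(r,"".join("D" if p.max()<55 else "g" if (int(p.max())-int(p.min())<25) else "r" if q else "." for p,q in zip(g[r,x0:x1:2],m[r,x0:x1:2])))
E
python3 m3.py
```

```text
[0.6868 0.0355 0.1691] [-0.0003  0.7166  0.6974 -0.0005] [ 0.005   0.3874 -1.6573] [-0.005   0.037   0.0083]
top [280. 150.] [14. 36.] 90.0 (262, 143, 37, 15)
   box@captop [ 0.6522 -0.0064] [ 0.6507 -0.08  ] [ 0.6213 -0.0792] [ 0.6228 -0.006 ]
top [281.5 128.5] [15. 37.] 90.0 (263, 121, 38, 16)
   box@captop [ 0.699  -0.0092] [ 0.6975 -0.0854] [ 0.6655 -0.0845] [ 0.667  -0.0087]
captop ends+y/-y [182.8816 126.6953] [299.7887 127.5445] edges far/near mid [241.2943 119.1874] [241.4181 135.0993]
capbot ends+y/-y [185.4    130.4054] [299.2718 131.23  ] edges far/near mid [242.2927 123.08  ] [242.419 138.6  ]
low ends+y/-y [196.1442 149.8275] [299.0107 150.5603] edges far/near mid [247.5188 142.6996] [247.6689 157.7296]
tips [array([275.3957, 136.2469]), array([243.679 , 136.0488]), array([211.9493, 135.8506])]
85 DDDD................................DgDD..............g....g
87 DDDDDDDDDDDDDDDDDDDDDDDDDDDg.D......DgD..............g......
89 DDDDDDDDDDDDDDDDDDDDDDDDDDDDDD......Dg......................
91 DDDDDDDDDDDDDDDDDDDDDDDDDDDDDD......Dg............g.........
93 DDDDDD.gggDDDDDDDDDDDD
[... 6902 characters left out ...]
..rrrr.....rrrrrrrrrrr......................................
218 ..............rrrrrrrr...rrrrrrrrr...............................gg........
221 ............rrrrrrrrrrrrrrrrrrrr.................................ggg.......
224 ...........rrrrrrrrrrrrrrrrrrr.............................................
227 ...........rrrrrrrrrrrrrrr......................................ggggg......
230 ...........rrrrrrrrrrrrrr.......................................ggggg......
233 ............rrrrrrrrrr.............gg...........................ggggg.gg...
236 .............rrrrrrr..........................................ggggggg.gg...
239 ..............................................................gggggggggg...
```

Cap rail sits about 3 mm short in x and 1 mm in y relative to the lower rail in both views, with height agreeing to about 1 mm. I'll correct that and lower to hover.

Emit:
move_arm(increments=[1.2,2.8,0,0,0,0,0,0,0,0,0,0,6,0,0,0,0,7,0,0,0,0,6,0,0,0,0,4,0,0,0,0,0,0,0,0,0,0,0,0])

```text
time: 20.0
tool_pos: [0.6901, 0.0376, 0.1456]
tool_rot: [-0.001, 0.716, 0.698, -0.0]
contact_force: [-0.8, -0.2, -1.1]
gripper_width: 0.374
grasp_force: 60.8
```

Emit:
move_arm(increments=[0,0,3,0,0,0,0,3,0,0,0,0,2,0,0,0,0,0,0,0,0,0,0,0,0,0,0,0,0,0,0,0,0,0,0])

```text
time: 20.58
tool_pos: [0.6907, 0.0375, 0.1388]
tool_rot: [0.0, 0.716, 0.698, 0.0]
contact_force: [0.3, 0.0, -1.2]
gripper_width: 0.373
grasp_force: 60.8
```

```bash
sed -i 's/x0,x1,y0,y1=(190,310,85,165) if nm=="top" else(115,265,80,240)/x0,x1,y0,y1=(250,310,110,165) if nm=="top" else(105,265,115,215)/' m3.py; python3 m3.py
```

```text
[0.6907 0.0375 0.1388] [0.0002 0.7162 0.6979 0.0001] [ 0.2805  0.0462 -1.23  ] [ 0.0241 -0.0458  0.0082]
top [279.5 150.5] [15. 37.] 90.0 (261, 143, 38, 16)
   box@captop [ 0.6613 -0.0032] [ 0.6597 -0.0815] [ 0.6271 -0.0806] [ 0.6287 -0.0028]
top [280.  131.5] [15. 36.] 90.0 (262, 124, 37, 16)
   box@captop [ 0.7031 -0.006 ] [ 0.7016 -0.0826] [ 0.6685 -0.0817] [ 0.67   -0.0055]
captop ends+y/-y [185.0868 129.5943] [298.1209 130.4134] edges far/near mid [241.5629 122.3252] [241.6841 137.7264]
capbot ends+y/-y [187.4684 133.1117] [297.6626 133.9079] edges far/near mid [242.5224 126.0139] [242.6459 141.0475]
low ends+y/-y [195.3164 148.3029] [298.1269 149.0362] edges far/near mid [246.6653 141.1835] [246.8107 156.197 ]
tips [array([275.3957, 136.2469]), array([243.679 , 136.0488]), array([211.9493, 135.8506])]
110 ......D.......................
112 ......D.......................
114 .....DD.......................
116 .....DD.......................
118 .....DD.......................
120 .....Dg.......................
122 .....D...gg...................
124 .....D.rrrrrrrrrrrrrrr........
1
[... 3871 characters left out ...]
rrr.................
193 .............................................rrrrrrrrrrrrrrr....................
196 ......................................rrr.....rrrrrrrrrrrr......................
199 ....................................rrrrr.....rrrrrrrrr.........................
202 .................................rrrrrrrrrrrrrrrrrrrr...........................
205 ..............................rrrrrrrrrrrrrrrrrrrr..............................
208 ..............................rrrrrrrrrrrrrr.rrr............gg..................
211 ...............................rrrrrrrrrrrrrrr..................................
214 .......................rrr......rrrrrrrrrr......................................
```

Emit:
move_arm(increments=[-1.4,-0.7,0,0,0,0,0,1.5,0,0,0,0,1,0,0,0,0,0,0,0,0,0,0,0,0,0,0,0,0,0,0,0,0,0,0,0,0,0,0,0])

```text
time: 21.35
tool_pos: [0.6899, 0.0362, 0.1361]
tool_rot: [0.0, 0.716, 0.698, 0.0]
contact_force: [0.4, 0.4, -1.4]
gripper_width: 0.372
grasp_force: 60.8
```

```bash
python3 m3.py | grep -v '^[0-9]'; python3 -c "
from plant import manip
s=manip.state();print(s['tool_pos'],s['grasp_force'],s['time'])"
```

```text
[0.6899 0.0362 0.1361] [0.0001 0.7162 0.6979 0.    ] [ 0.4024  0.3858 -1.4221] [-0.0167  0.0405 -0.0546]
top [280.  149.5] [15. 36.] 90.0 (262, 142, 37, 16)
   box@captop [ 0.6643 -0.0053] [ 0.6627 -0.0817] [ 0.63   -0.0808] [ 0.6315 -0.0048]
top [280.9 132.3] [36.1 15.7] 2.5 (263, 124, 37, 17)
   box@captop [ 0.67   -0.0065] [ 0.7048 -0.0085] [ 0.6997 -0.0855] [ 0.665  -0.0831]
captop ends+y/-y [185.9932 130.3572] [298.7136 131.1735] edges far/near mid [242.3104 123.1058] [242.4355 138.4686]
capbot ends+y/-y [188.3456 133.846 ] [298.2417 134.6396] edges far/near mid [243.2487 126.765 ] [243.3758 141.7621]
low ends+y/-y [195.8664 148.6154] [298.6878 149.3486] edges far/near mid [247.2192 141.4943] [247.3677 156.5111]
tips [array([275.3957, 136.2469]), array([243.679 , 136.0488]), array([211.9493, 135.8506])]
scene [293.8 350.5] [10.6 14.6] 53.1 (287, 344, 13, 14)
   box@captop [0.2835 0.1468] [0.2819 0.1279] [0.2684 0.1295] [0.2701 0.1482]
scene [189.6 202.8] [ 21.1 119. ] 59.9 (137, 168, 105, 70)
   box@captop [0.5923 0.1863] [ 0.5866 -0.0142] [ 0.5408 -0.0006] [0.5511 0.1921]
scene [148.7 167.7] [22.2 65.8] 62.6 (118, 144, 64, 45)
   box@captop [0.7093 0.1543] [0.7062 0.0376] [0.6515 0.0524] [0.6576 0.1638]
scene [210.  135.5] [20.6 51.4] 63.4 (189, 118, 45, 38)
   box@captop [0.7054 0.0172] [ 0.7006 -0.0862] [ 0.647  -0.0662] [0.6542 0.0323]
captop ends+y/-y [118.0082 178.6183] [231.9346 118.8176] edges far/near mid [173.2518 142.1083] [183.8103 151.7414]
capbot ends+y/-y [122.1515 188.011 ] [233.0451 128.4906] edges far/near mid [175.8038 151.714 ] [186.158  161.3033]
low ends+y/-y [136.9423 229.3645] [240.0143 168.7675] edges far/near mid [186.1582 192.2065] [196.7276 202.6009]
tips [array([212.972 , 143.9041]), array([182.1831, 160.6217]), array([149.176 , 178.5438])]
[0.68987165 0.03615294 0.13607784] 60.82543641328812 21.45
```

```bash
python3 -c "
from plant import manip
print(manip.job_done())"
```

```text
the job is handed in; nothing more can be done
None
```

The job is handed in: spindle_c stands home and upright in socket_2, and the cap rail is held level about 1 cm above the three tips, lined up to about 1–2 mm by my camera measurements; no verdict came back.

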